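Put the eyepiece away in the clear well

TASK

Put the tan-headed eyepiece away in the grey rack: try its own place first, the well with the tan marks, and since dust caps have been left at the bottom of all the wells but one, hidden by the seals, lower it gently until it stops, never pushing on the rack with more than 30 N. If it stops short on a cap, try the other wells in the same way until you find the clear one, where its shoulder meets the rack's top; there press it home with about 10 N for a second and let go. Leave the other things on the bench alone.

Things in the scene. Friction and masses are not known exactly. Their poses are not given: they have to be found in the camera images.
- eyepiece_mid (a point): the only eyepiece with a tan head, upright on the bench, 80 mm tall, 0.08-0.17 kg: lower half an aluminium barrel 30 mm in diameter with a tapered foot (25 mm across), upper half the head, 40 mm in diameter, with two dark rings and a blue-grey lens on top. Point on its axis half-way up, 40 mm above the foot, in the plane of the shoulder where the head begins; z up. Grip the head, its middle is 20 mm above the point.
- well0 (a point): well 0 of the rack, the tan-marked one: centre of its round mouth, in the plane of the rack's top; 32.5 mm in diameter with a 2 mm chamfer, 46 mm deep. In the one clear well the eyepiece's shoulder comes to rest on the rack's top, eyepiece_mid level with this point; in the others the foot stops on a loose rigid cap, 14 mm thick, and the shoulder stays 8 mm proud.
- well1 (a point): well 1 of the rack: centre of its round mouth, in the plane of the rack's top; 32.5 mm in diameter with a 2 mm chamfer, 46 mm deep. In the one clear well the eyepiece's shoulder comes to rest on the rack's top, eyepiece_mid level with this point; in the others the foot stops on a loose rigid cap, 14 mm thick, and the shoulder stays 8 mm proud.
- well2 (a point): well 2 of the rack: centre of its round mouth, in the plane of the rack's top; 32.5 mm in diameter with a 2 mm chamfer, 46 mm deep. In the one clear well the eyepiece's shoulder comes to rest on the rack's top, eyepiece_mid level with this point; in the others the foot stops on a loose rigid cap, 14 mm thick, and the shoulder stays 8 mm proud.
- well3 (a point): well 3 of the rack: centre of its round mouth, in the plane of the rack's top; 32.5 mm in diameter with a 2 mm chamfer, 46 mm deep. In the one clear well the eyepiece's shoulder comes to rest on the rack's top, eyepiece_mid level with this point; in the others the foot stops on a loose rigid cap, 14 mm thick, and the shoulder stays 8 mm proud.
- rack: the eyepiece rack on the bench: a grey block with blue side strips, 74 x 250 mm, its top 69 mm above the bench, on rubber feet on a fixed black base (90 x 262 mm); the feet give 1 mm per 10 N, 3.5 mm at most. Origin at the centre of the underside, four wells in a row along its y axis, 58 mm apart, well0 at -y, with tan marks beside it. A black slit seal in each mouth hides the inside and gives way without resistance.
- black_a_mid (a point): a black-headed eyepiece, same shape and size as the tan one, upright on the bench; point at its centre, 40 mm up; not to be disturbed
- black_b_mid (a point): a second black-headed eyepiece, likewise
- dish: shallow glass dish, 90 mm across and 16 mm tall, origin at the centre of its underside; not to be disturbed
- jar: amber jar, 52 mm in diameter, 70 mm tall, origin under its centre; not to be disturbed
- cleaner: white bottle with a blue cap, 48 mm in diameter, 120 mm tall, origin under its centre; not to be disturbed
- brush: small brush lying on the bench, origin under it; not to be disturbed
- mug: blue mug, 80 mm across, 90 mm tall, origin under its centre; not to be disturbed

How it is judged:
By the outcome, as a careful person would: the job done as asked, in the order asked, and still so for the second after the job is handed in, with the robot touching nothing.
It also fails if it takes over 67 s, if anything falls off the work surface, if the arm or the gripper's body presses on something with over 40 N, if the wrist force passes 120 N, or if a joint passes its speed limit or range.

ROBOT

A 7-joint arm with a two-finger parallel gripper is mounted at the origin on the work surface. World frame = base frame: x ahead of the robot, y to its left, z up, the work surface at z = 0. Lengths are in m, angles in rad, forces in N, time in s.
With the tool pointing down it reaches from about 0.425 to 0.925 m from the base axis. Payload 6.8 kg.
Tool frame: the origin (TCP) lies at the very end of the fingers, on their centre line; the grasp point (between the pads) lies 19 mm behind it; y points along the fingers, x is the direction in which the jaws open and shut, and the axes are right-handed (so a half turn about y gives the same grasp; the last joint's range is limited). The gripper opens to 85 mm and grips with 20 to 120 N. Pads are 22 mm wide; open, the fingers measure 114 mm over their backs; the gripper's body (76 mm by 85 mm) begins 54 mm behind the grasp point. The pads swing forward as they close: fully open they stand 13 mm farther back than shut.
Start: joints at [-1.408, 0.477, 0.022, 1.555, -0.011, 1.109, -0.083], TCP at [0.181, 0.65, 0.204] pointing down, gripper open.
Joint ranges: [-2.96, 2.96], [-0.34, 2.1], [-1.41, 1.46], [0.24, 2.44], [-1.37, 4.51], [0.17, 1.92], [-2.96, 2.96]. Speed limits (rad/s): [2.39, 2.39, 3.14, 3.14, 3.14, 3.14, 3.14].

INTERFACE

Orientations are given as a rotation vector (axis times angle).
In Python, from bench import r, imaging gives the robot as it stands.
- The arm moves only by the shell command python3 -m jog 'ROWS' [FORCE]. ROWS is text: rows parted by semicolons, each of 7 numbers parted by spaces: the turn, a rotation vector about the tool's x, y, z in degrees, then the shift along the tool's x, y, z in mm, then the opening, from 0 (shut) to 1 (fully open). A call has exactly 5 rows; each row shifts and turns the commanded pose from where the row before left it, along the tool's axes as they then stand; what a row does not reach is not made up. A row lasts 1/12 s, in which the tool goes at most 41.7 mm and 7.16 degrees, less where a joint would pass 70% of its speed; a pose out of reach is approached as far as the arm can. A call with a gripper value outside its range is refused whole. The fingers move at their own pace and stop on an object; FORCE is the grip in N (left out, the last holds). Time passes only in rows, so rows that do not move let the fingers close, or fill a call up. It gives the time, the measured TCP pose, the force and the opening at its end, in the units of the state.
- r.get_obs(): the state, without advancing time (a new reading comes with each control period).
- imaging.grab_frame(name): name is "scene" or "top"; returns a dict with "color" (400x640x3 uint8, red, green, blue), "z_map" (400x640 float32, m along the optical axis (not along the pixel's ray), 0 where there is no reading), "fx", "fy", "cx", "cy" (pixels), "world_to_cam" (4x4, takes a point from world to camera coordinates). Camera axes: x right, y up, looking along -z (the intrinsics and any distortion apply to the point x, -y, -z); pixel columns grow to the right and rows downward; lengths in m; the calibration is good to about 2 mm. A picture is of the moment at which its call begins.
- r.hand_in(): hands the job in, once; it reports no verdict.
The state is a dict: "clock": time; "joints": joint angles; "qvel": joint speeds; "tau": joint torques, N m; "tcp_pos": TCP position; "orientation": TCP orientation; "contact_force": force on the tool from outside, world axes, zero at the start; "moment": the same for the moment, N m; "grip_width": finger opening in m.
Only numpy, scipy, OpenCV 4.12 (cv2) and the standard library are available. Lean on these libraries where they do the work, as an engineer would, in place of code of your own. Each camera call takes 0.05 s, during which the arm holds its last target.

## Working session

There is one attempt and no reset: what is moved stays moved. The work goes in short steps, Python scripts to look and compute and a shell command to move; the robot and the scene stay as the last step left them, time stands still between calls to the robot, and variables do not carry over. Pictures are saved under pics/ and viewed, and the job is handed in when it is done.

```bash
ls; mkdir -p pics; cat > h.py <<'E'
import numpy as np, cv2
from bench import r, imaging
def grab(n,save=None):
    f=imaging.grab_frame(n)
    if save: cv2.imwrite('pics/'+save,f['color'][:,:,::-1])
    return f
def back(f,u,v,z=None,plane=None):
    W=np.linalg.inv(f['world_to_cam'])
    d=np.array([(u-f['cx'])/f['fx'],-(v-f['cy'])/f['fy'],-1.])
    R=W[:3,:3];o=W[:3,3];dw=R@d
    if plane is not None: s=(plane-o[2])/dw[2]
    else: s=z
    return o+s*dw
def proj(f,p):
    c=f['world_to_cam']@np.append(p,1); return f['cx']+f['fx']*c[0]/-c[2], f['cy']-f['fy']*c[1]/-c[2]
E
python3 - <<'E'
from h import *
for n in ['scene','top']:
    f=grab(n,n+'0.png'); print(n,f.keys(),f['fx'],f['fy'],f['cx'],f['cy']);print(np.linalg.inv(f['world_to_cam']).round(3))
o=r.get_obs();print(o)
E
```

```text
pics
scene dict_keys(['color', 'z_map', 'fx', 'fy', 'cx', 'cy', 'world_to_cam']) 360.91583219027416 360.91583219027416 328.8007942790184 201.78517951130388
[[ 0.781 -0.451  0.432  1.05 ]
 [ 0.624  0.549 -0.556 -0.576]
 [ 0.013  0.704  0.71   0.832]
 [ 0.     0.     0.     1.   ]]
top dict_keys(['color', 'z_map', 'fx', 'fy', 'cx', 'cy', 'world_to_cam']) 501.9040535641991 501.9040535641991 319.8891006945495 203.92573550083503
[[-1.000e-03  9.840e-01 -1.770e-01  3.870e-01]
 [-1.000e+00 -0.000e+00  6.000e-03  1.700e-02]
 [ 6.000e-03  1.770e-01  9.840e-01  1.243e+00]
 [ 0.000e+00  0.000e+00  0.000e+00  1.000e+00]]
{'clock': 0.1, 'joints': array([-1.40810618,  0.47775772,  0.02236888,  1.55632111, -0.01147675,
        1.10930873, -0.08310818]), 'qvel': array([ 0.0006396 , -0.00099093,  0.00029891, -0.00411878,  0.00064834,
        0.00037384,  0.00020366]), 'tau': array([ 4.42312157e-03, -5.97763181e+01,  1.61369652e+00, -2.81948823e+01,
        1.28342077e-02,  5.06912096e-03,  8.63403130e-06]), 'tcp_pos': array([0.18044178, 0.64984531, 0.20260977]), 'orientation': array([-1.32637097, -1.00658367,  1.0086267 ]), 'contact_force': array([-0.04615315, -0.21338225,  0.16905644]), 'moment': array([-0.00438336, -0.01846234, -0.02198364]), 'grip_width': 0.08552197469720059}
```

View pics/scene0.png

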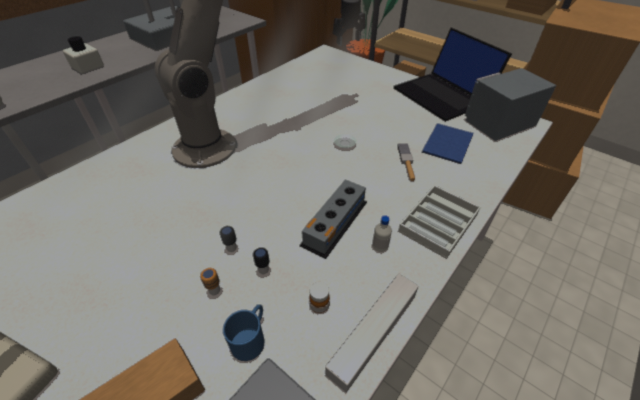

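View pics/top0.png

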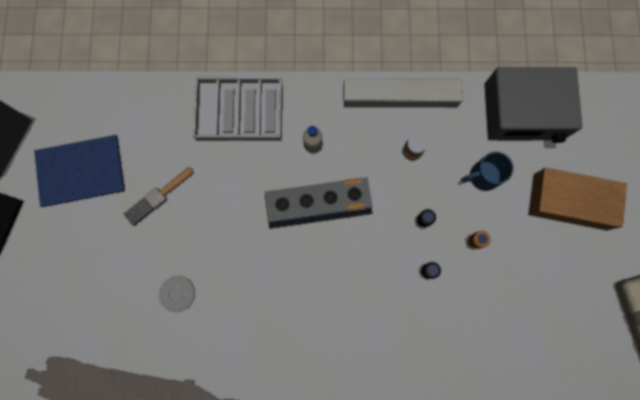

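```bash
python3 - <<'E'
from scipy.spatial.transform import Rotation as R
from h import *
print(R.from_rotvec(r.get_obs()['orientation']).as_matrix().round(3))
E
```

```text
[[ 0.267 -0.    -0.964]
 [ 0.964 -0.002  0.267]
 [-0.002 -1.    -0.   ]]
```

```bash
python3 - <<'E'
from h import *
def up(f,x0,y0,x1,y1,s,n):
    c=f['color'][y0:y1,x0:x1,::-1]; c=np.clip(c.astype(float)*1.5,0,255).astype(np.uint8)
    cv2.imwrite('pics/'+n,cv2.resize(c,None,fx=s,fy=s,interpolation=cv2.INTER_CUBIC))
f=grab('top'); up(f,250,170,510,290,3,'topz.png')
print('calib depth', [back(f,u,v,f['z_map'][v,u]).round(4) for u,v in [(481,239),(354,194),(342,195),(294,203),(428,217),(432,270),(450,250)]])
f=grab('scene'); up(f,190,170,390,310,4,'scenez.png')
E
```

```text
calib depth [array([ 0.5132, -0.3644,  0.083 ]), array([ 0.6234, -0.0719,  0.0652]), array([ 0.6202, -0.0429,  0.069 ]), array([0.6013, 0.0715, 0.0667]), array([ 0.5657, -0.2442,  0.0782]), array([ 0.442 , -0.2485,  0.0786]), array([ 0.4952, -0.314 , -0.0035])]
```

View pics/topz.png

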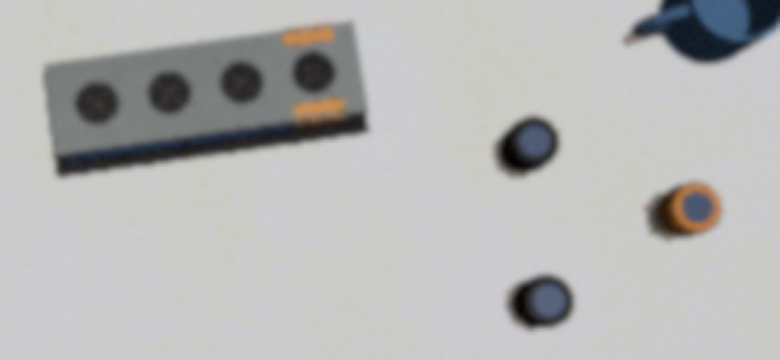

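View pics/scenez.png

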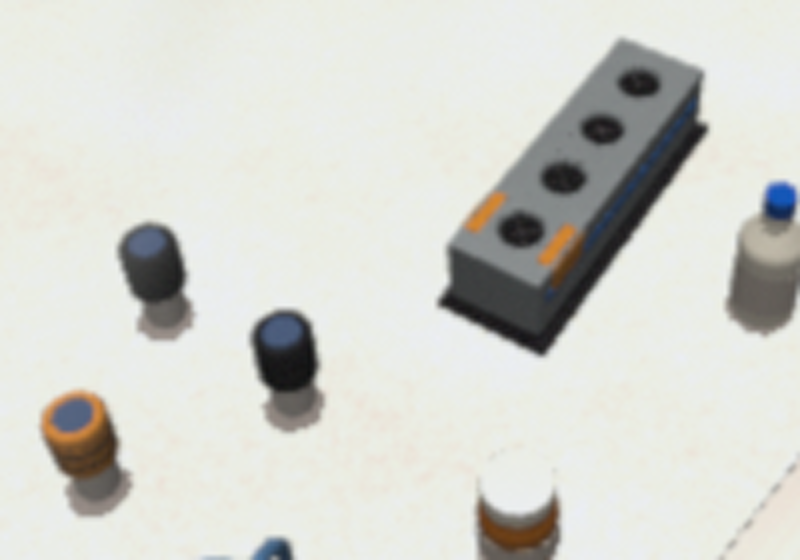

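```bash
cat > m.py <<'E'
from h import *
def cent(mask_w, u,v,rad):
    H,W=mask_w.shape; yy,xx=np.mgrid[:H,:W]; m=((xx-u)**2+(yy-v)**2<=rad**2)
    w=mask_w*m; return (w*xx).sum()/w.sum(),(w*yy).sum()/w.sum(),w.sum()
def lens(f,u,v,rad=7):
    c=f['color'].astype(float); d=c[...,2]-c[...,0]   # blue-ish
    w=(d>12).astype(float); return cent(np.clip(d-5,0,30)*w,u,v,rad)
def well(f,u,v,rad=8,n=0):
    c=f['color'].astype(float).sum(2)/3
    base=np.percentile(c[int(v)-6:int(v)+7,int(u)-7:int(u)+8],85)
    w=np.clip((base*0.75-c),0,base*0.4)
    for _ in range(3): a=cent(w,u,v,rad); u,v=a[:2]
    return a
E
python3 - <<'E'
from m import *
T=grab('top');S=grab('scene')
for nm,f,l,ws in [('top',T,(482.5,239.2),[(354.5,194),(330.5,197.3),(306.5,201),(282.3,204.3)]),('scene',S,(190+73/4,170+415/4),[(190+521/4,170+230/4),(190+563/4,170+178/4),(190+602/4,170+129/4),(190+638/4,170+83/4)])]:
    a=lens(f,*l); print(nm,'lens',np.round(a,2),back(f,a[0],a[1],plane=.08).round(4))
    P=[]
    for i,w in enumerate(ws):
        a=well(f,*w,7 if nm=='top' else 7); p=back(f,a[0],a[1],plane=.069);P.append(p); print('well',i,np.round(a,2),p.round(4))
    P=np.array(P);d=P[3]-P[0];print('pitch',np.linalg.norm(d)/3,'mean',P.mean(0),'dir deg',np.degrees(np.arctan2(d[1],d[0])))
E
```

```text
top lens [482.03 238.61 791.  ] [ 0.5144 -0.3679  0.08  ]
well 0 [ 354.06  193.54 2562.29] [ 0.6238 -0.0718  0.069 ]
well 1 [ 330.15  196.97 2090.67] [ 0.6154 -0.0146  0.069 ]
well 2 [ 306.06  200.38 2068.06] [0.6072 0.0427 0.069 ]
well 3 [ 281.82  203.8  2068.47] [0.5989 0.1003 0.069 ]
pitch 0.05794264521864761 mean [0.61132147 0.01416401 0.069     ] dir deg 98.21915585605724
scene lens [207.83 273.44 945.  ] [ 0.5189 -0.367   0.08  ]
well 0 [ 319.84  227.12 2579.56] [ 0.6295 -0.0727  0.069 ]
well 1 [ 330.4   214.12 2251.27] [ 0.6216 -0.0155  0.069 ]
well 2 [ 340.12  201.97 1948.12] [0.6134 0.0414 0.069 ]
well 3 [ 349.37  190.47 1787.6 ] [0.6052 0.0989 0.069 ]
pitch 0.05776132895845015 mean [0.61742384 0.01303109 0.069     ] dir deg 98.0338954038313
```

Scene crop: the tan eyepiece's lens is at (208,273) in scene and (482,239) in top. Well0, between the tan marks, is at (320,227) and (354,194). Relative offsets agree to about 1–2 mm between the cameras, with an x bias of about 5 mm that they share. I'm keeping the tool yaw, with the jaws nearly along y, and going round via (0.46, 0.15).

```bash
python3 -m jog '0 0 0 -27 0 -27 1;0 0 0 -27 0 -27 1;0 0 0 -27 0 -27 1;0 0 0 -27 0 -27 1;0 0 0 -27 0 -27 1' 40
```

```text
clock: 0.72
tcp_pos: [0.2752, 0.4825, 0.2035]
orientation: [-1.325, -1.008, 1.007]
contact_force: [1.1, -1.2, 0.1]
grip_width: 0.0853
```

```bash
for i in 1; do python3 -m jog '0 0 0 -27 0 -27 1;0 0 0 -27 0 -27 1;0 0 0 -27 0 -27 1;0 0 0 -27 0 -27 1;0 0 0 -27 0 -27 1'; python3 -m jog '0 0 0 -27 0 -27 1;0 0 0 -27 0 -27 1;0 0 0 -27 0 -27 1;0 0 0 -27 0 -27 1;0 0 0 -27 0 -27 1';done
```

```text
clock: 1.13
tcp_pos: [0.3691, 0.3163, 0.2037]
orientation: [-1.325, -1.008, 1.007]
contact_force: [1.6, 0.3, 0.0]
grip_width: 0.0852
clock: 1.55
tcp_pos: [0.4631, 0.1501, 0.2038]
orientation: [-1.325, -1.008, 1.007]
contact_force: [-0.0, 0.4, 0.5]
grip_width: 0.0854
```

```bash
python3 -m jog '0 0 0 -32 0 -13 1;0 0 0 -32 0 -13 1;0 0 0 -32 0 -13 1;0 0 0 -32 0 -13 1;0 0 0 -32 0 -13 1'; python3 -m jog '0 0 0 -32 0 -13 1;0 0 0 -32 0 -13 1;0 0 0 -32 0 -13 1;0 0 0 -32 0 -13 1;0 0 0 -32 0 -13 1';python3 -m jog '0 0 0 -30 0 -12 1;0 0 0 -25 0 -10 1;0 0 0 -20 0 -8 1;0 0 0 -10 0 -4 1;0 0 0 0 0 0 1'; python3 - <<'E'
from h import *
o=r.get_obs();print(o['joints'].round(2),o['tcp_pos'])
E
```

```text
clock: 1.97
tcp_pos: [0.4822, -0.0214, 0.2038]
orientation: [-1.325, -1.008, 1.007]
contact_force: [0.5, 0.5, 0.5]
grip_width: 0.0853
clock: 2.38
tcp_pos: [0.5021, -0.1929, 0.2037]
orientation: [-1.325, -1.008, 1.007]
contact_force: [0.1, -0.5, 1.2]
grip_width: 0.0852
clock: 2.8
tcp_pos: [0.5116, -0.2849, 0.2036]
orientation: [-1.328, -1.004, 1.006]
contact_force: [-1.1, 0.9, -0.4]
grip_width: 0.0855
[-0.03  0.36  0.56  1.81 -0.22  1.03  1.9 ] [ 0.51162381 -0.28490423  0.20355341]
```

```bash
python3 -m jog '0 0 0 -24 0 -8 1;0 0 0 -24 0 -8 1;0 0 0 -20 0 -7 1;0 0 0 -10 0 -4 1;0 0 0 0 0 0 1';python3 -m jog '0 0 0 0 20 0 1;0 0 0 0 30 0 1;0 0 0 0 20 0 1;0 0 0 0 0 0 1;0 0 0 0 0 0 1'; python3 - <<'E'
from h import *
grab('scene')
for n,b in [('scene',(130,170,290,290)),('top',(420,180,550,277))]:
    f=grab(n);c=f['color'][b[1]:b[3],b[0]:b[2],::-1];cv2.imwrite('pics/%s_a.png'%n,cv2.resize(np.clip(c*1.4,0,255).astype(np.uint8),None,fx=5,fy=5,interpolation=cv2.INTER_CUBIC))
E
```

```text
clock: 3.22
tcp_pos: [0.5171, -0.3656, 0.2034]
orientation: [-1.326, -1.006, 1.007]
contact_force: [-0.4, -0.8, -0.5]
grip_width: 0.0854
clock: 3.63
tcp_pos: [0.5173, -0.3621, 0.1329]
orientation: [-1.321, -1.008, 1.009]
contact_force: [0.0, -0.3, 0.6]
grip_width: 0.0854
```

View pics/scene_a.png

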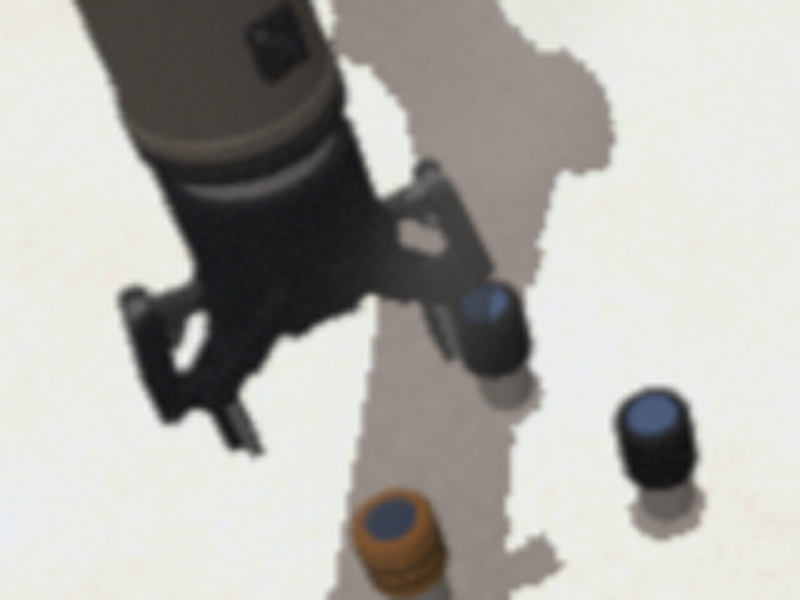

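View pics/top_a.png

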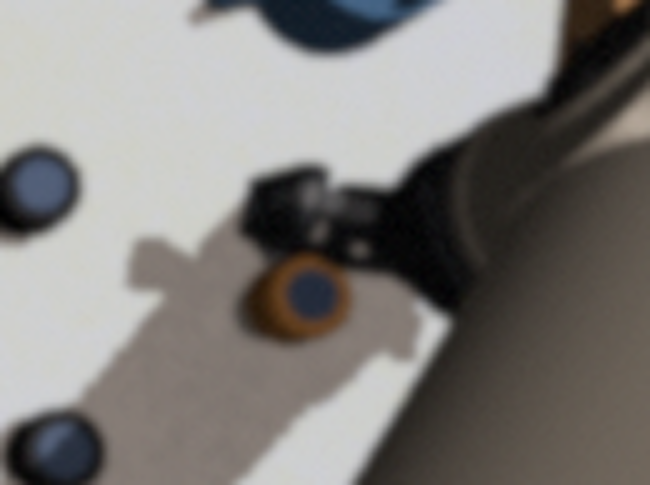

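```bash
python3 -m jog '0 0 0 0 0 0 1;0 0 0 0 0 0 1;0 0 0 0 0 0 1;0 0 0 0 0 0 1;0 0 0 0 0 0 1';python3 - <<'E'
from h import *
from scipy.spatial.transform import Rotation as R
o=r.get_obs();print(o['tcp_pos']);print(R.from_rotvec(o['orientation']).as_matrix().round(4))
f=grab('scene');t=o['tcp_pos']+[0,0,.013];print(proj(f,t),proj(f,o['tcp_pos']))
c=f['color'][170:290,130:290,::-1];cv2.imwrite('pics/sb.png',cv2.resize(np.clip(c.astype(float)*3,0,255).astype(np.uint8),None,fx=5,fy=5,interpolation=cv2.INTER_CUBIC))
g=grab('top')
E
```

```text
clock: 4.2
tcp_pos: [0.5173, -0.3647, 0.1337]
orientation: [-1.326, -1.008, 1.007]
contact_force: [0.5, 0.1, 0.4]
grip_width: 0.0853
[ 0.51734478 -0.3647206   0.13369147]
[[ 2.677e-01  3.000e-04 -9.635e-01]
 [ 9.635e-01 -1.000e-04  2.677e-01]
 [ 0.000e+00 -1.000e+00 -3.000e-04]]
(np.float64(201.71847355152147), np.float64(256.18805708362083)) (np.float64(203.03646699084447), np.float64(259.5068133455465))
```

View pics/sb.png

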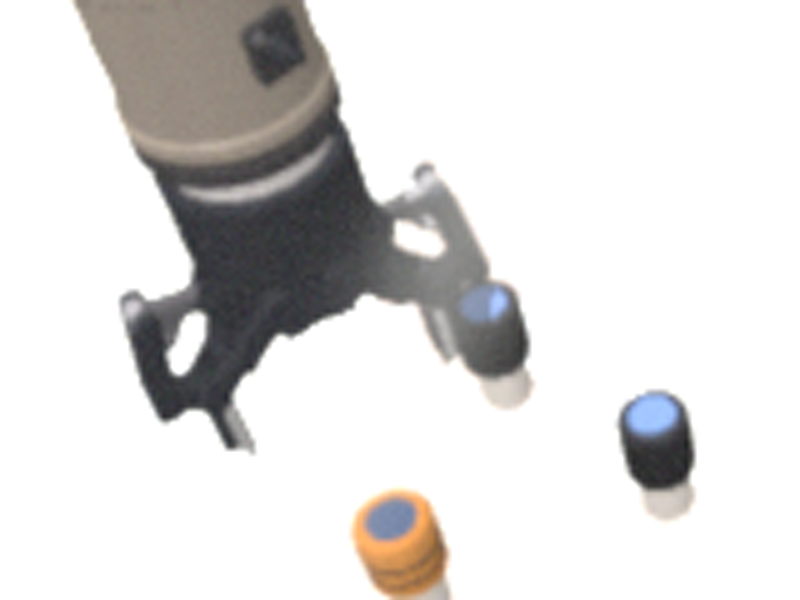

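```bash
python3 - <<'E'
from h import *
for n in ['scene','top']:
    f=grab(n); z=f['z_map']; W=np.linalg.inv(f['world_to_cam'])
    v,u=np.mgrid[:400,:640]
    P=np.stack([(u-f['cx'])/f['fx']*z,-(v-f['cy'])/f['fy']*z,-z],-1)@W[:3,:3].T+W[:3,3]
    P[z==0]=np.nan
    # bench plane near
    b=(abs(P[...,0]-.5)<.2)&(abs(P[...,1]+.3)<.25)&(abs(P[...,2])<.02); print(n,'bench z',np.nanmedian(P[b][:,2]))
    m=(abs(P[...,0]-.517)<.07)&(abs(P[...,1]+.365)<.09)&(P[...,2]>.10)&(P[...,2]<.165)
    Q=P[m]; print('pts',len(Q),'min z',np.sort(Q[:,2])[:8].round(4))
    t=np.array([.2677,.9635,0]);s=np.array([-.9635,.2677,0]);c=np.array([.5173,-.3647,0])
    a=(Q-c)@t; bz=(Q-c)@s
    for sg in (1,-1):
        k=(a*sg>.02)
        for lo,hi in((.10,.13),(.13,.14),(.14,.15),(.15,.16)):
            kk=k&(Q[:,2]>=lo)&(Q[:,2]<hi)
            if kk.any(): print(sg,lo,kk.sum(),'along',a[kk].min().round(3),a[kk].max().round(3),'across',bz[kk].min().round(3),bz[kk].max().round(3))
E
```

```text
scene bench z -3.436610317991695e-05
pts 0 min z []
top bench z -0.0010928260199347672
pts 0 min z []
```

```bash
python3 - <<'E'
from h import *
f=grab('scene'); 
for u,v in [(177,258),(180,259),(178,255),(220,240),(217,235),(160,200),(190,220),(164,250)]:
    z=f['z_map'][v,u]; print(u,v,f['color'][v,u],z,back(f,u,v,z).round(4))
f=grab('top')
for u,v in [(475,219),(490,222),(480,225),(520,215)]:
    z=f['z_map'][v,u]; print(u,v,f['color'][v,u],z,back(f,u,v,z).round(4))
E
```

```text
177 258 [40 40 40] 0.782518 [ 0.5102 -0.4134  0.1856]
180 259 [58 57 56] 0.7853711 [ 0.5143 -0.4099  0.1818]
178 255 [53 53 53] 0.7739876 [ 0.5149 -0.4103  0.1972]
220 240 [61 60 60] 0.8260605 [ 0.5385 -0.3203  0.1799]
217 235 [52 52 52] 0.8081477 [ 0.5393 -0.3239  0.2018]
160 200 [51 47 43] 0.6528875 [ 0.5283 -0.4019  0.366 ]
190 220 [19 20 21] 0.7007697 [ 0.5531 -0.3741  0.3053]
164 250 [18 17 19] 0.73684376 [ 0.5136 -0.4305  0.2344]
475 219 [18 18 19] 0.99943703 [ 0.5344 -0.2978  0.2562]
490 222 [35 34 34] 0.98060095 [ 0.5258 -0.3211  0.2739]
480 225 [22 22 23] 0.97961766 [ 0.5199 -0.3013  0.2737]
520 215 [27 26 22] 0.76480204 [ 0.5057 -0.2923  0.4894]
```

```bash
python3 - <<'E'
from h import *
f=grab('scene'); print(r.get_obs()['tcp_pos'])
for (u0,v0) in [(177,252),(217,233)]:
  for k in range(0,16):
    u=int(round(u0+k*.55));v=v0+k
    z=f['z_map'][v,u]; print(u,v,f['color'][v,u],back(f,u,v,z).round(3))
E
```

```text
[ 0.51724332 -0.36465369  0.13342695]
177 252 [58 58 58] [ 0.515 -0.41   0.207]
178 253 [76 77 75] [ 0.515 -0.409  0.203]
178 254 [57 57 56] [ 0.517 -0.41   0.202]
179 255 [76 77 74] [ 0.515 -0.408  0.195]
179 256 [57 57 56] [ 0.515 -0.409  0.193]
180 257 [76 76 76] [ 0.515 -0.408  0.188]
180 258 [58 58 57] [ 0.515 -0.409  0.186]
181 259 [92 92 90] [ 0.516 -0.409  0.182]
181 260 [82 83 81] [ 0.516 -0.409  0.179]
182 261 [153 155 152] [ 0.373 -0.364 -0.001]
182 262 [166 168 164] [ 0.376 -0.366 -0.001]
183 263 [168 170 164] [ 0.382 -0.366 -0.001]
184 264 [167 170 165] [ 0.385 -0.366 -0.003]
184 265 [168 170 164] [ 0.388 -0.368 -0.002]
185 266 [168 168 161] [ 0.396 -0.369  0.002]
185 267 [168 169 163] [ 0.398 -0.371  0.   ]
217 233 [62 61 60] [ 0.54  -0.323  0.208]
218 234 [63 62 61] [ 0.541 -0.322  0.204]
218 235 [60 60 59] [ 0.539 -0.322  0.2  ]
219 236 [61 60 60] [ 0.539 -0.32   0.194]
219 237 [61 61 60] [ 0.539 -0.321  0.192]
220 238 [55 54 54] [ 0.541 -0.32   0.189]
220 239 [58 58 57] [ 0.541 -0.321  0.187]
221 240 [53 52 52] [ 0.439 -0.268  0.05 ]
221 241 [77 73 71] [ 0.54  -0.32   0.177]
222 242 [73 69 67] [ 0.442 -0.268  0.045]
222 243 [89 83 80] [ 0.41  -0.253  0.   ]
223 244 [85 80 77] [ 0.416 -0.254  0.001]
224 245 [93 87 84] [ 0.422 -0.255  0.002]
224 246 [105  99  94] [ 0.423 -0.257  0.   ]
225 247 [94 89 85] [ 0.427 -0.257 -0.001]
225 248 [101  95  91] [ 0.432 -0.26   0.002]
```

Fingertips in the depth map sit at z≈0.177, but the TCP reads 0.133. Laterally they agree. I'll partly close the gripper to see where the tips really are.

```bash
python3 -m jog '0 0 0 0 0 0 0.5;0 0 0 0 0 0 0.5;0 0 0 0 0 0 0.5;0 0 0 0 0 0 0.5;0 0 0 0 0 0 0.5'; cat > tip.py <<'E'
from h import *
f=grab('scene'); o=r.get_obs(); print(o['tcp_pos'],o['grip_width'])
z=f['z_map']; W=np.linalg.inv(f['world_to_cam']); v,u=np.mgrid[:400,:640]
P=np.stack([(u-f['cx'])/f['fx']*z,-(v-f['cy'])/f['fy']*z,-z],-1)@W[:3,:3].T+W[:3,3]
c=o['tcp_pos'];t=np.array([.2677,.9635,0]);s=np.array([-.9635,.2677,0])
a=(P-c)@t;b=(P-c)@s;h=P[...,2]-c[2]
for sg in(1,-1):
    m=(z>0)&(a*sg>0)&(abs(a)<.07)&(abs(b)<.03)&(h>-.02)&(h<.08)&(P[...,2]>.095)
    i=np.argsort(h[m])[:6]; print(sg,m.sum(),'h',h[m][i].round(3),'a',a[m][i].round(3),'b',b[m][i].round(3))
c=f['color'][170:290,130:290,::-1];cv2.imwrite('pics/sc.png',cv2.resize(np.clip(c.astype(float)*1.5,0,255).astype(np.uint8),None,fx=5,fy=5,interpolation=cv2.INTER_CUBIC))
E
python3 tip.py
```

```text
clock: 4.97
tcp_pos: [0.5173, -0.3647, 0.1335]
orientation: [-1.325, -1.007, 1.007]
contact_force: [-0.1, -0.1, -0.6]
grip_width: 0.0424
[ 0.51725073 -0.36466032  0.13347788] 0.04256580557093211
1 107 h [0.032 0.033 0.034 0.035 0.036 0.036] a [0.022 0.022 0.023 0.028 0.033 0.026] b [-0.001  0.005 -0.011 -0.011 -0.005 -0.011]
-1 106 h [0.033 0.035 0.036 0.037 0.037 0.038] a [-0.021 -0.024 -0.029 -0.026 -0.023 -0.025] b [-0.009 -0.012 -0.007 -0.012 -0.011 -0.01 ]
```

View pics/sc.png

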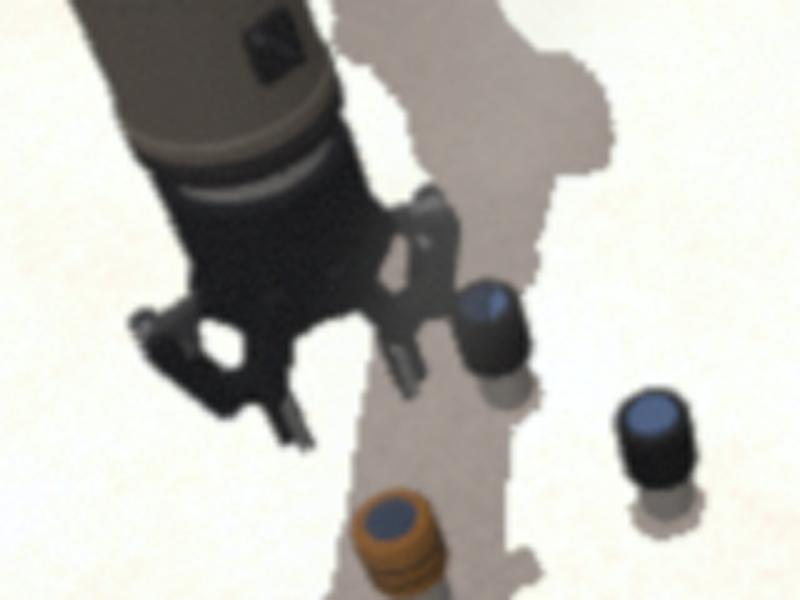

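```bash
python3 -m jog '0 0 0 -2.5 0 -2 1;0 0 0 0 0 0 1;0 0 0 0 0 0 1;0 0 0 0 0 0 1;0 0 0 0 10 0 1';python3 -m jog '0 0 0 0 25 0 1;0 0 0 0 25 0 1;0 0 0 0 20 0 1;0 0 0 0 8 0 1;0 0 0 0 0 0 1'; sed -i 's/P\[...,2\]>.095/P[...,2]>.02/' tip.py; python3 tip.py
```

```text
clock: 5.43
tcp_pos: [0.5196, -0.3686, 0.125]
orientation: [-1.329, -1.009, 1.007]
contact_force: [0.0, -0.4, -0.1]
grip_width: 0.0857
clock: 5.85
tcp_pos: [0.517, -0.3664, 0.0429]
orientation: [-1.321, -1.005, 1.008]
contact_force: [-0.0, -0.7, -0.2]
grip_width: 0.0855
[ 0.51790516 -0.36731243  0.04462395] 0.08557825737834476
1 216 h [-0.019 -0.018 -0.018 -0.018 -0.015 -0.014] a [0.009 0.001 0.008 0.012 0.002 0.   ] b [-0.009 -0.014 -0.012 -0.008 -0.014 -0.013]
-1 237 h [-0.019 -0.017 -0.017 -0.016 -0.016 -0.016] a [-0.004 -0.013 -0.008 -0.01  -0.003 -0.001] b [-0.014 -0.005 -0.012 -0.011 -0.013 -0.015]
```

View pics/sc.png

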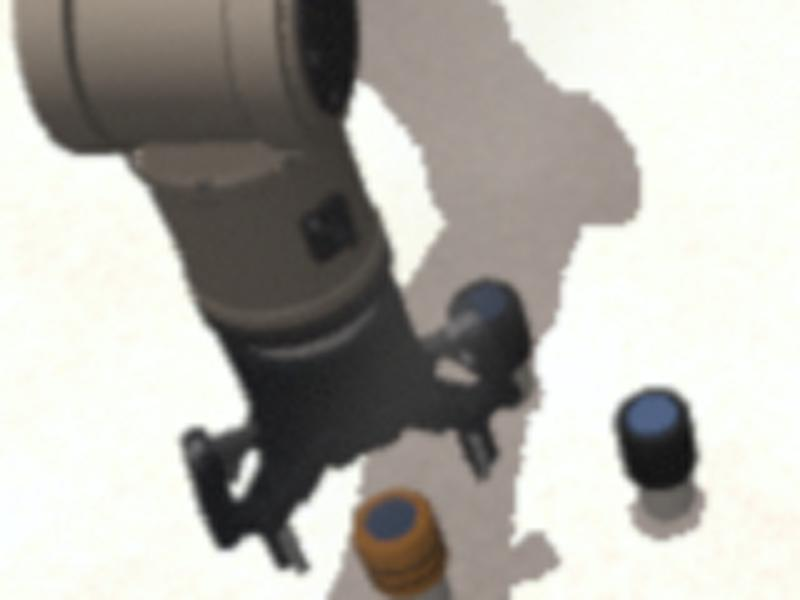

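```bash
python3 -m jog '0 0 0 0 15 0 1;0 0 0 0 10 0 1;0 0 0 0 4 0 1;0 0 0 0 0 0 1;0 0 0 0 0 0 1'; python3 tip.py
```

```text
clock: 6.32
tcp_pos: [0.5187, -0.3678, 0.017]
orientation: [-1.326, -1.008, 1.007]
contact_force: [-1.2, 0.8, -0.6]
grip_width: 0.0851
[ 0.51892977 -0.36796978  0.01721489] 0.0856683808353474
1 220 h [0.003 0.006 0.006 0.008 0.01  0.01 ] a [0.011 0.001 0.007 0.004 0.002 0.011] b [-0.008 -0.014 -0.011 -0.014 -0.014 -0.01 ]
-1 235 h [0.003 0.004 0.004 0.005 0.006 0.008] a [-0.004 -0.011 -0.014 -0.009 -0.007 -0.012] b [-0.011 -0.008 -0.003 -0.01  -0.012 -0.006]
```

View pics/sc.png

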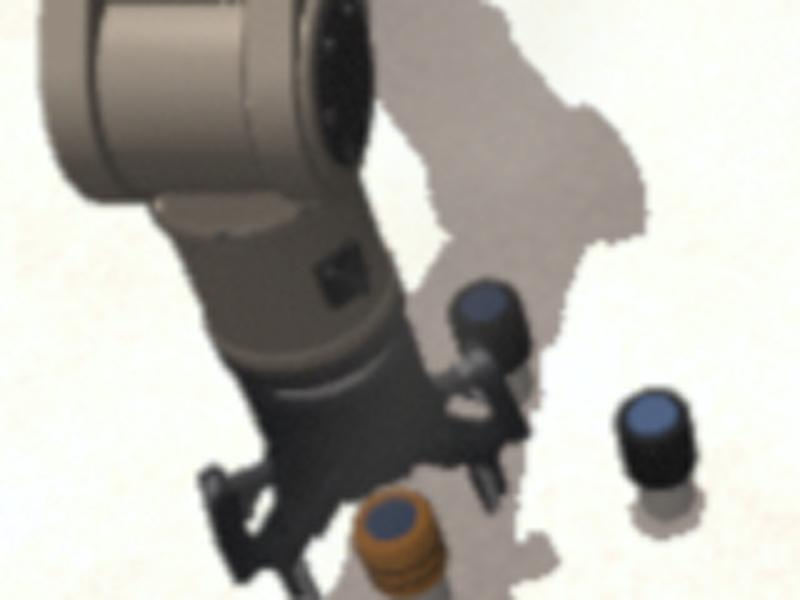

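```bash
python3 -m jog '0 0 0 0 0 0 0.2;0 0 0 0 0 0 0.2;0 0 0 0 0 0 0.2;0 0 0 0 0 0 0.2;0 0 0 0 0 0 0.2' 60; python3 -m jog '0 0 0 0 0 0 0.2;0 0 0 0 0 0 0.2;0 0 0 0 0 0 0.2;0 0 0 0 0 0 0.2;0 0 0 0 0 0 0.2' ; python3 tip.py
```

```text
clock: 6.78
tcp_pos: [0.5189, -0.3679, 0.017]
orientation: [-1.326, -1.008, 1.007]
contact_force: [0.5, 0.1, 3.8]
grip_width: 0.0391
clock: 7.2
tcp_pos: [0.5189, -0.3679, 0.017]
orientation: [-1.326, -1.008, 1.007]
contact_force: [-0.5, 0.7, 5.0]
grip_width: 0.0384
[ 0.51891847 -0.36785662  0.01703113] 0.03848337404570556
1 239 h [0.004 0.005 0.007 0.007 0.007 0.009] a [0.01  0.001 0.002 0.011 0.007 0.004] b [-0.009 -0.013 -0.011 -0.008 -0.012 -0.014]
-1 250 h [0.003 0.005 0.005 0.007 0.007 0.008] a [-0.009 -0.007 -0.005 -0.011 -0.002 -0.014] b [-0.009 -0.011 -0.013 -0.01  -0.013 -0.005]
```

View pics/sc.png

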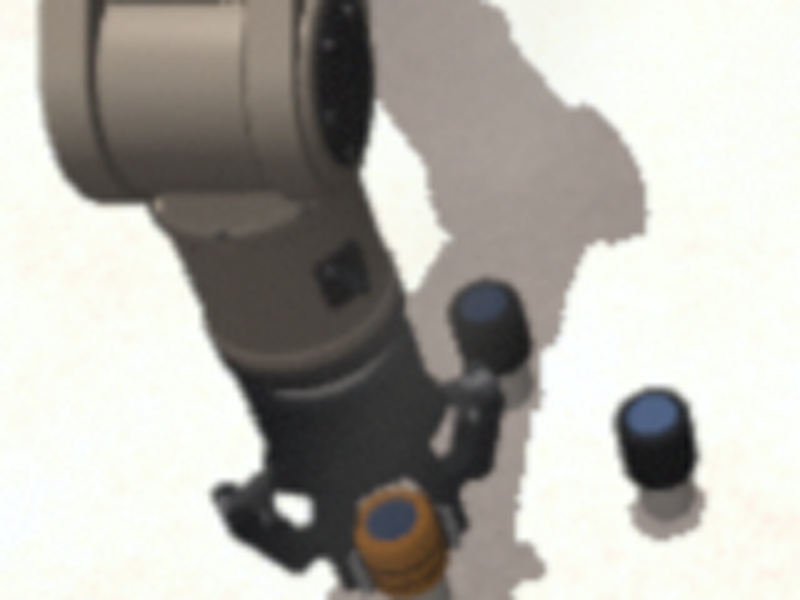

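```bash
python3 -m jog '0 0 0 0 -10 0 0.2;0 0 0 0 -25 0 0.2;0 0 0 0 -35 0 0.2;0 0 0 0 -35 0 0.2;0 0 0 0 -25 0 0.2'; python3 -m jog '0 0 0 15 -10 -2 0.2;0 0 0 30 0 -3 0.2;0 0 0 32 0 -3 0.2;0 0 0 32 0 -3 0.2;0 0 0 32 0 -3 0.2'; python3 -m jog '0 0 0 32 0 -3 0.2;0 0 0 32 0 -2 0.2;0 0 0 32 0 -2 0.2;0 0 0 30 0 -2 0.2;0 0 0 20 0 -1 0.2';python3 -m jog '0 0 0 15 0 -1 0.2;0 0 0 8 0 -2 0.2;0 0 0 2 0 -2 0.2;0 0 0 0 0 0 0.2;0 0 0 0 0 0 0.2'
```

```text
clock: 7.67
tcp_pos: [0.5187, -0.3682, 0.1495]
orientation: [-1.327, -1.008, 1.007]
contact_force: [0.6, -0.8, -1.3]
grip_width: 0.0387
clock: 8.08
tcp_pos: [0.5696, -0.234, 0.1568]
orientation: [-1.325, -1.007, 1.007]
contact_force: [0.5, 0.6, -1.9]
grip_width: 0.0384
clock: 8.5
tcp_pos: [0.6191, -0.0932, 0.1564]
orientation: [-1.322, -1.01, 1.009]
contact_force: [0.9, 0.3, -1.7]
grip_width: 0.0387
clock: 8.92
tcp_pos: [0.6295, -0.0769, 0.1566]
orientation: [-1.327, -1.005, 1.006]
contact_force: [-0.3, -0.1, -0.7]
grip_width: 0.0387
```

```bash
python3 -m jog '0 0 0 4 10 2 0.2;0 0 0 0 20 0 0.2;0 0 0 0 20 0 0.2;0 0 0 0 4 0 0.2;0 0 0 0 0 0 0.2';python3 -m jog '0 0 0 0 0 0 0.2;0 0 0 0 0 0 0.2;0 0 0 0 0 0 0.2;0 0 0 0 0 0 0.2;0 0 0 0 0 0 0.2'; cat > look.py <<'E'
from h import *
import sys
n=sys.argv[1]
o=r.get_obs();print(o['tcp_pos'].round(4),o['contact_force'].round(1),o['clock'])
f=grab('scene');c=f['color'][150:270,260:420,::-1];cv2.imwrite('pics/s_%s.png'%n,cv2.resize(np.clip(c.astype(float)*1.6,0,255).astype(np.uint8),None,fx=5,fy=5,interpolation=cv2.INTER_CUBIC))
f=grab('top');c=f['color'][130:250,240:400,::-1];cv2.imwrite('pics/t_%s.png'%n,cv2.resize(np.clip(c.astype(float)*1.6,0,255).astype(np.uint8),None,fx=5,fy=5,interpolation=cv2.INTER_CUBIC))
E
python3 look.py w0
```

```text
clock: 9.33
tcp_pos: [0.6272, -0.071, 0.1006]
orientation: [-1.323, -1.003, 1.009]
contact_force: [-0.4, 0.4, -0.4]
grip_width: 0.0385
clock: 9.75
tcp_pos: [0.6295, -0.0704, 0.1032]
orientation: [-1.326, -1.008, 1.007]
contact_force: [-0.7, -1.0, -1.8]
grip_width: 0.0386
[ 0.6295 -0.0704  0.1032] [-0.7 -1.  -1.8] 9.75
```

View pics/s_w0.png

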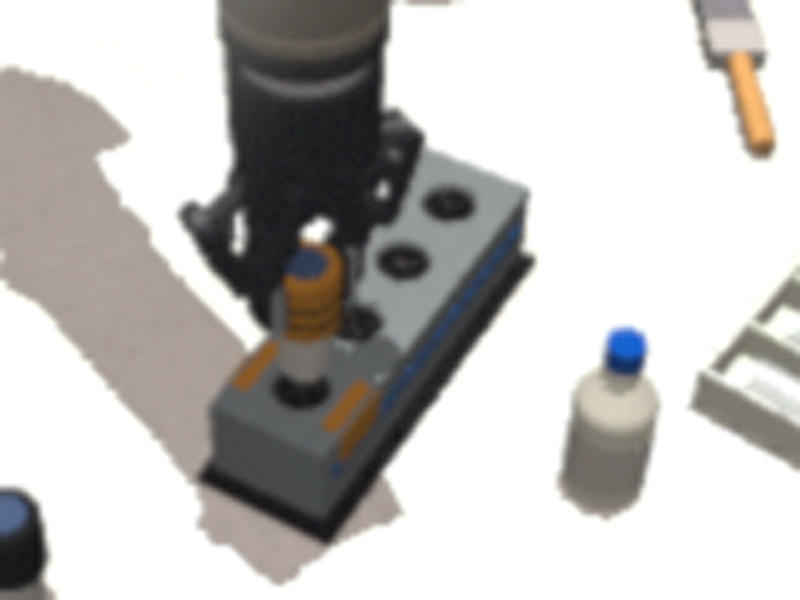

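View pics/t_w0.png

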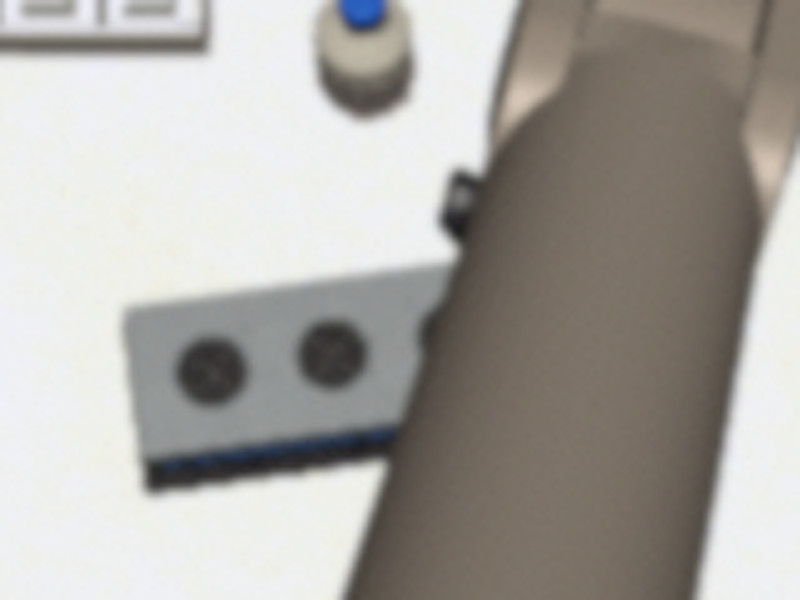

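```bash
python3 - <<'E'
from m import *
f=grab('scene');a=lens(f,322.2,202.4,6);print(a)
for z in(.160,.166,.172):print(z,back(f,a[0],a[1],plane=z).round(4))
uv=(int(a[0]),int(a[1]));print('depth',back(f,*a[:2],f['z_map'][uv[1],uv[0]]).round(4))
# barrel: widest visible columns, per row
c=f['color']
for v in (222,223,224,225,226): print(v,c[v,310:332].mean(1).round(0).astype(int))
for z in(.083,.093,.103,.113): print(z,np.round(proj(f,[.6295,-.0727,z]),1))
E
```

```text
(np.float64(320.77570093457945), np.float64(202.3582554517134), np.float64(321.0))
0.16 [ 0.6273 -0.0655  0.16  ]
0.166 [ 0.631  -0.0701  0.166 ]
0.172 [ 0.6348 -0.0747  0.172 ]
depth [ 0.6306 -0.0695  0.1652]
222 [58 55 55 58 59 60 65 67 67 69 70 70 68 66 64 61 59 57 58 58 57 58]
223 [56 55 56 58 58 60 64 66 67 68 68 69 68 66 63 60 59 57 57 58 58 59]
224 [55 56 59 58 56 53 53 61 65 67 69 69 68 64 60 58 59 58 58 58 58 59]
225 [55 58 58 56 52 41 34 42 54 63 67 67 65 54 44 49 56 58 59 58 59 59]
226 [59 58 57 55 45 29 21 22 33 42 46 46 42 34 25 37 52 58 58 59 59 58]
0.083 [319.8 223.8]
0.093 [319.8 221.4]
0.103 [319.8 218.9]
0.113 [319.8 216.5]
```

```bash
python3 -m jog '0 0 0 -2.5 3 0 0.2;0 0 0 0 5 0 0.2;0 0 0 0 5 0 0.2;0 0 0 0 1 0 0.2;0 0 0 0 0 0 0.2';python3 -m jog '0 0 0 0 1 0 0.2;0 0 0 0 1 0 0.2;0 0 0 0 1 0 0.2;0 0 0 0 0 0 0.2;0 0 0 0 0 0 0.2'
```

```text
clock: 10.32
tcp_pos: [0.6278, -0.0727, 0.0876]
orientation: [-1.324, -1.006, 1.008]
contact_force: [-1.1, 0.7, -1.3]
grip_width: 0.0384
clock: 10.73
tcp_pos: [0.6285, -0.0727, 0.0855]
orientation: [-1.325, -1.007, 1.007]
contact_force: [0.8, -0.1, -0.4]
grip_width: 0.0386
```

```bash
python3 -m jog '0 0 0 0 0.5 0 0.2;0 0 0 0 0.5 0 0.2;0 0 0 0 0.5 0 0.2;0 0 0 0 0.5 0 0.2;0 0 0 0 0 0 0.2';python3 -m jog '0 0 0 0 0.5 0 0.2;0 0 0 0 0.5 0 0.2;0 0 0 0 0.5 0 0.2;0 0 0 0 0.5 0 0.2;0 0 0 0 0 0 0.2'
```

```text
clock: 11.15
tcp_pos: [0.6284, -0.0727, 0.0834]
orientation: [-1.325, -1.007, 1.008]
contact_force: [0.4, -0.4, -1.3]
grip_width: 0.0385
clock: 11.57
tcp_pos: [0.6284, -0.0728, 0.0814]
orientation: [-1.325, -1.007, 1.008]
contact_force: [-0.3, 0.5, -1.0]
grip_width: 0.0389
```

```bash
python3 -m jog '0 0 0 0 0.6 0 0.2;0 0 0 0 0.6 0 0.2;0 0 0 0 0.6 0 0.2;0 0 0 0 0.6 0 0.2;0 0 0 0 0.6 0 0.2'
```

```text
clock: 11.98
tcp_pos: [0.6284, -0.0726, 0.0784]
orientation: [-1.325, -1.007, 1.007]
contact_force: [-0.5, 0.7, -0.2]
grip_width: 0.0382
```

```bash
python3 -m jog '0 0 0 0 0.8 0 0.2;0 0 0 0 0.8 0 0.2;0 0 0 0 0.8 0 0.2;0 0 0 0 0.8 0 0.2;0 0 0 0 0.8 0 0.2'
```

```text
clock: 12.4
tcp_pos: [0.6284, -0.0726, 0.0744]
orientation: [-1.325, -1.007, 1.007]
contact_force: [-1.1, 1.6, 0.1]
grip_width: 0.0384
```

```bash
python3 -m jog '0 0 0 0 0.8 0 0.2;0 0 0 0 0.8 0 0.2;0 0 0 0 0.8 0 0.2;0 0 0 0 0.8 0 0.2;0 0 0 0 0.8 0 0.2'; python3 - <<'E'
from h import *
print(r.get_obs()['moment'])
E
```

```text
clock: 12.82
tcp_pos: [0.6284, -0.0726, 0.0704]
orientation: [-1.325, -1.007, 1.007]
contact_force: [-0.0, 1.3, 0.2]
grip_width: 0.0384
[ 0.34920539  0.10916477 -0.00063708]
```

```bash
python3 -m jog '0 0 0 0.3 1 0 0.2;0 0 0 0 1 0 0.2;0 0 0 0 1 0 0.2;0 0 0 0 1 0 0.2;0 0 0 0 1 0 0.2'
```

```text
clock: 13.23
tcp_pos: [0.6285, -0.0725, 0.0654]
orientation: [-1.325, -1.007, 1.007]
contact_force: [-0.5, 1.9, -0.7]
grip_width: 0.0387
```

```bash
python3 -m jog '0 0 0 0.3 1 0 0.2;0 0 0 0 1 0 0.2;0 0 0 0 1 0 0.2;0 0 0 0 1 0 0.2;0 0 0 0 1 0 0.2'
```

```text
clock: 13.65
tcp_pos: [0.6286, -0.0723, 0.0604]
orientation: [-1.325, -1.007, 1.007]
contact_force: [-0.0, 0.3, -0.5]
grip_width: 0.0385
```

```bash
python3 -m jog '0 0 0 0 0.8 0 0.2;0 0 0 0 0.8 0 0.2;0 0 0 0 0.8 0 0.2;0 0 0 0 0.8 0 0.2;0 0 0 0 0.2 0 0.2'
```

```text
clock: 14.07
tcp_pos: [0.6286, -0.0723, 0.057]
orientation: [-1.325, -1.007, 1.008]
contact_force: [0.0, -1.1, -0.7]
grip_width: 0.0387
```

Next is the cap height, expected at TCP ≈0.054. I'll use small steps.

```bash
python3 -m jog '0 0 0 0 0.4 0 0.2;0 0 0 0 0.4 0 0.2;0 0 0 0 0.4 0 0.2;0 0 0 0 0.4 0 0.2;0 0 0 0 0.4 0 0.2'
```

```text
clock: 14.48
tcp_pos: [0.6286, -0.0722, 0.0551]
orientation: [-1.325, -1.007, 1.007]
contact_force: [0.1, 0.2, 0.1]
grip_width: 0.0383
```

```bash
python3 -m jog '0 0 0 0 0.3 0 0.2;0 0 0 0 0.3 0 0.2;0 0 0 0 0.3 0 0.2;0 0 0 0 0.3 0 0.2;0 0 0 0 0.3 0 0.2'
```

```text
clock: 14.9
tcp_pos: [0.6287, -0.0722, 0.0538]
orientation: [-1.325, -1.008, 1.007]
contact_force: [-0.6, 0.2, 2.4]
grip_width: 0.0385
```

```bash
python3 -m jog '0 0 0 0 0.2 0 0.2;0 0 0 0 0.2 0 0.2;0 0 0 0 0.2 0 0.2;0 0 0 0 0.2 0 0.2;0 0 0 0 0 0 0.2'
```

```text
clock: 15.32
tcp_pos: [0.6288, -0.0722, 0.0534]
orientation: [-1.325, -1.008, 1.007]
contact_force: [-2.3, -0.2, 7.0]
grip_width: 0.0384
```

```bash
python3 -m jog '0 0 0 0 0.2 0 0.2;0 0 0 0 0.2 0 0.2;0 0 0 0 0.1 0 0.2;0 0 0 0 0 0 0.2;0 0 0 0 0 0 0.2'; python3 look.py w0c
```

```text
clock: 15.73
tcp_pos: [0.6289, -0.0722, 0.0532]
orientation: [-1.325, -1.008, 1.007]
contact_force: [-2.2, 0.8, 8.1]
grip_width: 0.0387
[ 0.6289 -0.0722  0.0532] [-2.2  0.8  8.1] 15.7333
```

View pics/s_w0c.png

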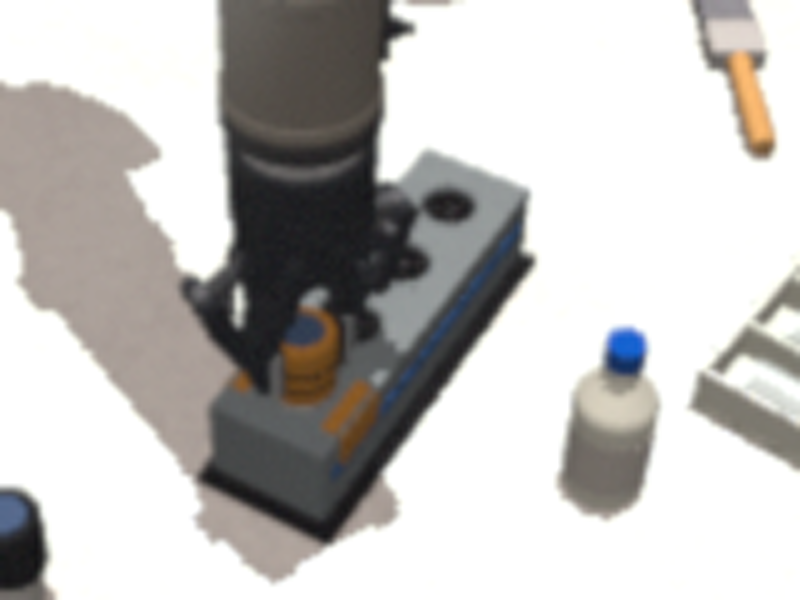

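Well 0 (centre of crop) stopped at TCP z 0.054, exactly the cap height, with the head about 8 mm proud. So it is capped. Lift and go to well 1.

```bash
python3 -m jog '0 0 0 0 -5 0 0.2;0 0 0 0 -10 0 0.2;0 0 0 0 -14 0 0.2;0 0 0 0 -10 0 0.2;0 0 0 0 -4 0 0.2';python3 -m jog '0 0 0 10 0 5 0.2;0 0 0 20 0 9 0.2;0 0 0 18 0 7 0.2;0 0 0 5 0 2 0.2;0 0 0 0 0 0 0.2'; python3 -m jog '0 0 0 0 2 0 0.2;0 0 0 0 3 0 0.2;0 0 0 0 1 0 0.2;0 0 0 0 0 0 0.2;0 0 0 0 0 0 0.2'
```

```text
clock: 16.25
tcp_pos: [0.63, -0.0725, 0.0978]
orientation: [-1.328, -1.01, 1.005]
contact_force: [0.5, -0.1, -0.4]
grip_width: 0.0386
clock: 16.67
tcp_pos: [0.6201, -0.0115, 0.0948]
orientation: [-1.322, -1.01, 1.01]
contact_force: [0.9, -0.6, -1.4]
grip_width: 0.0388
clock: 17.08
tcp_pos: [0.6205, -0.0159, 0.0891]
orientation: [-1.326, -1.006, 1.007]
contact_force: [0.7, 0.5, -1.5]
grip_width: 0.0387
```

```bash
python3 -m jog '0 0 0 1 1 0 0.2;0 0 0 0 1 0 0.2;0 0 0 0 1 0 0.2;0 0 0 0 0.5 0 0.2;0 0 0 0 0.5 0 0.2'
```

```text
clock: 17.5
tcp_pos: [0.6208, -0.014, 0.0852]
orientation: [-1.325, -1.007, 1.007]
contact_force: [-0.7, 0.2, -1.1]
grip_width: 0.0386
```

```bash
python3 -m jog '0 0 0 0 0.6 0 0.2;0 0 0 0 0.6 0 0.2;0 0 0 0 0.6 0 0.2;0 0 0 0 0.6 0 0.2;0 0 0 0 0.6 0 0.2'
```

```text
clock: 17.92
tcp_pos: [0.6209, -0.014, 0.0822]
orientation: [-1.325, -1.007, 1.007]
contact_force: [0.5, -0.5, -1.8]
grip_width: 0.0391
```

```bash
python3 -m jog '0 0 0 0 0.8 0 0.2;0 0 0 0 0.8 0 0.2;0 0 0 0 0.8 0 0.2;0 0 0 0 0.8 0 0.2;0 0 0 0 0.8 0 0.2'
```

```text
clock: 18.33
tcp_pos: [0.6209, -0.014, 0.0782]
orientation: [-1.325, -1.007, 1.007]
contact_force: [0.4, 0.3, -1.5]
grip_width: 0.0388
```

```bash
python3 -m jog '0 0 0 0 0.8 0 0.2;0 0 0 0 0.8 0 0.2;0 0 0 0 0.8 0 0.2;0 0 0 0 0.8 0 0.2;0 0 0 0 0.8 0 0.2'
```

```text
clock: 18.75
tcp_pos: [0.6209, -0.014, 0.0742]
orientation: [-1.325, -1.007, 1.007]
contact_force: [-0.5, -0.8, -1.8]
grip_width: 0.038
```

```bash
python3 -m jog '0 0 0 -0.4 1 0 0.2;0 0 0 0 1 0 0.2;0 0 0 0 1 0 0.2;0 0 0 0 1 0 0.2;0 0 0 0 1 0 0.2'
```

```text
clock: 19.17
tcp_pos: [0.6208, -0.0143, 0.0692]
orientation: [-1.325, -1.007, 1.007]
contact_force: [0.2, 0.1, -1.3]
grip_width: 0.0387
```

```bash
python3 -m jog '0 0 0 0 1 0 0.2;0 0 0 0 1 0 0.2;0 0 0 0 1 0 0.2;0 0 0 0 1 0 0.2;0 0 0 0 1 0 0.2'
```

```text
clock: 19.58
tcp_pos: [0.6208, -0.0144, 0.0642]
orientation: [-1.325, -1.007, 1.007]
contact_force: [-0.4, -0.4, -0.7]
grip_width: 0.0386
```

```bash
python3 -m jog '0 0 0 0 1 0 0.2;0 0 0 0 1 0 0.2;0 0 0 0 1 0 0.2;0 0 0 0 1 0 0.2;0 0 0 0 1 0 0.2'
```

```text
clock: 20.0
tcp_pos: [0.6208, -0.0144, 0.0592]
orientation: [-1.325, -1.007, 1.007]
contact_force: [0.7, 0.4, -1.3]
grip_width: 0.0389
```

```bash
python3 -m jog '0 0 0 0 0.6 0 0.2;0 0 0 0 0.6 0 0.2;0 0 0 0 0.6 0 0.2;0 0 0 0 0.6 0 0.2;0 0 0 0 0.6 0 0.2'
```

```text
clock: 20.42
tcp_pos: [0.6208, -0.0144, 0.0563]
orientation: [-1.325, -1.007, 1.007]
contact_force: [0.3, -0.2, -0.7]
grip_width: 0.0388
```

```bash
python3 -m jog '0 0 0 0 0.4 0 0.2;0 0 0 0 0.4 0 0.2;0 0 0 0 0.4 0 0.2;0 0 0 0 0.4 0 0.2;0 0 0 0 0.4 0 0.2'
```

```text
clock: 20.83
tcp_pos: [0.6208, -0.0144, 0.0543]
orientation: [-1.325, -1.007, 1.007]
contact_force: [0.9, 0.0, -1.1]
grip_width: 0.0386
```

```bash
python3 -m jog '0 0 0 0 0.3 0 0.2;0 0 0 0 0.3 0 0.2;0 0 0 0 0.3 0 0.2;0 0 0 0 0 0 0.2;0 0 0 0 0 0 0.2'
```

```text
clock: 21.25
tcp_pos: [0.6209, -0.0143, 0.0537]
orientation: [-1.325, -1.008, 1.007]
contact_force: [-1.6, -0.1, 3.2]
grip_width: 0.0387
```

```bash
python3 -m jog '0 0 0 0 0.3 0 0.2;0 0 0 0 0.3 0 0.2;0 0 0 0 0.2 0 0.2;0 0 0 0 0 0 0.2;0 0 0 0 0 0 0.2'
```

```text
clock: 21.67
tcp_pos: [0.621, -0.0144, 0.0532]
orientation: [-1.325, -1.008, 1.007]
contact_force: [-2.3, 1.1, 7.5]
grip_width: 0.0385
```

Well 1 stops on a cap too (contact at 0.054, with 0.9 mm of rubber give at about 9 N). Next is well 2.

```bash
python3 -m jog '0 0 0 0 -5 0 0.2;0 0 0 0 -10 0 0.2;0 0 0 0 -14 0 0.2;0 0 0 0 -10 0 0.2;0 0 0 0 -4 0 0.2';python3 -m jog '0 0 0 10 0 5 0.2;0 0 0 20 0 9 0.2;0 0 0 18 0 7 0.2;0 0 0 5 0 2 0.2;0 0 0 0 0 0 0.2'; python3 -m jog '0 0 0 0 2 0 0.2;0 0 0 0 3 0 0.2;0 0 0 0 1 0 0.2;0 0 0 0 0 0 0.2;0 0 0 0 0 0 0.2'
```

```text
clock: 22.08
tcp_pos: [0.6219, -0.0145, 0.0976]
orientation: [-1.327, -1.009, 1.006]
contact_force: [0.7, 0.5, -1.5]
grip_width: 0.0383
clock: 22.5
tcp_pos: [0.612, 0.0462, 0.0948]
orientation: [-1.322, -1.01, 1.011]
contact_force: [0.2, 0.7, -1.1]
grip_width: 0.0384
clock: 22.92
tcp_pos: [0.6127, 0.0419, 0.0894]
orientation: [-1.326, -1.006, 1.007]
contact_force: [0.6, 0.2, -0.6]
grip_width: 0.0385
```

```bash
python3 -m jog '0 0 0 0 1 0 0.2;0 0 0 0 1 0 0.2;0 0 0 0 1 0 0.2;0 0 0 0 0.5 0 0.2;0 0 0 0 0.5 0 0.2'
```

```text
clock: 23.33
tcp_pos: [0.6127, 0.0429, 0.0855]
orientation: [-1.325, -1.007, 1.008]
contact_force: [1.2, -0.0, -1.9]
grip_width: 0.0389
```

```bash
python3 -m jog '0 0 0 0 0.6 0 0.2;0 0 0 0 0.6 0 0.2;0 0 0 0 0.6 0 0.2;0 0 0 0 0.6 0 0.2;0 0 0 0 0.6 0 0.2'
```

```text
clock: 23.75
tcp_pos: [0.6128, 0.0429, 0.0826]
orientation: [-1.325, -1.007, 1.007]
contact_force: [0.3, -0.0, -1.1]
grip_width: 0.0392
```

```bash
python3 -m jog '0 0 0 0 0.8 0 0.2;0 0 0 0 0.8 0 0.2;0 0 0 0 0.8 0 0.2;0 0 0 0 0.8 0 0.2;0 0 0 0 0.8 0 0.2'
```

```text
clock: 24.17
tcp_pos: [0.6126, 0.0429, 0.0785]
orientation: [-1.325, -1.007, 1.007]
contact_force: [-0.2, 0.9, -1.7]
grip_width: 0.0387
```

```bash
python3 -m jog '0 0 0 0 0.8 0 0.2;0 0 0 0 0.8 0 0.2;0 0 0 0 0.8 0 0.2;0 0 0 0 0.8 0 0.2;0 0 0 0 0.8 0 0.2'
```

```text
clock: 24.58
tcp_pos: [0.6127, 0.0429, 0.0745]
orientation: [-1.325, -1.007, 1.007]
contact_force: [-0.4, 1.2, 0.2]
grip_width: 0.0383
```

```bash
python3 -m jog '0 0 0 0 1 0 0.2;0 0 0 0 1 0 0.2;0 0 0 0 1 0 0.2;0 0 0 0 1 0 0.2;0 0 0 0 1 0 0.2'
```

```text
clock: 25.0
tcp_pos: [0.6127, 0.043, 0.0695]
orientation: [-1.325, -1.007, 1.007]
contact_force: [-0.6, 0.4, -0.8]
grip_width: 0.0384
```

```bash
python3 -m jog '0 0 0 0 1 0 0.2;0 0 0 0 1 0 0.2;0 0 0 0 1 0 0.2;0 0 0 0 1 0 0.2;0 0 0 0 1 0 0.2'
```

```text
clock: 25.42
tcp_pos: [0.6127, 0.0429, 0.0645]
orientation: [-1.325, -1.007, 1.007]
contact_force: [-1.6, 0.6, 0.1]
grip_width: 0.0384
```

```bash
python3 -m jog '0 0 0 0 1 0 0.2;0 0 0 0 1 0 0.2;0 0 0 0 1 0 0.2;0 0 0 0 1 0 0.2;0 0 0 0 1 0 0.2'
```

```text
clock: 25.83
tcp_pos: [0.6127, 0.0429, 0.0595]
orientation: [-1.325, -1.007, 1.007]
contact_force: [-1.8, 1.9, -0.6]
grip_width: 0.0388
```

```bash
python3 -m jog '0 0 0 0 0.6 0 0.2;0 0 0 0 0.6 0 0.2;0 0 0 0 0.6 0 0.2;0 0 0 0 0.6 0 0.2;0 0 0 0 0.6 0 0.2'
```

```text
clock: 26.25
tcp_pos: [0.6127, 0.0429, 0.0565]
orientation: [-1.325, -1.007, 1.007]
contact_force: [-1.6, 0.9, 1.1]
grip_width: 0.0387
```

```bash
python3 -m jog '0 0 0 0 0.4 0 0.2;0 0 0 0 0.4 0 0.2;0 0 0 0 0.4 0 0.2;0 0 0 0 0.4 0 0.2;0 0 0 0 0.4 0 0.2'
```

```text
clock: 26.67
tcp_pos: [0.6127, 0.0428, 0.0546]
orientation: [-1.325, -1.007, 1.007]
contact_force: [-3.4, 1.0, 1.0]
grip_width: 0.0389
```

```bash
python3 -m jog '0 0 0 0 0.4 0 0.2;0 0 0 0 0.4 0 0.2;0 0 0 0 0.3 0 0.2;0 0 0 0 0 0 0.2;0 0 0 0 0 0 0.2'
```

```text
clock: 27.08
tcp_pos: [0.6128, 0.0428, 0.0537]
orientation: [-1.325, -1.007, 1.007]
contact_force: [-3.2, 2.6, 4.3]
grip_width: 0.0389
```

```bash
python3 -m jog '0 0 0 0 0.3 0 0.2;0 0 0 0 0.3 0 0.2;0 0 0 0 0.2 0 0.2;0 0 0 0 0 0 0.2;0 0 0 0 0 0 0.2'
```

```text
clock: 27.5
tcp_pos: [0.6128, 0.0429, 0.0532]
orientation: [-1.325, -1.008, 1.007]
contact_force: [-4.5, 1.7, 7.7]
grip_width: 0.0384
```

Well 2 is capped as well (same height and slope), so well 3 should be clear.

```bash
python3 -m jog '0 0 0 0 -5 0 0.2;0 0 0 0 -10 0 0.2;0 0 0 0 -14 0 0.2;0 0 0 0 -10 0 0.2;0 0 0 0 -4 0 0.2';python3 -m jog '0 0 0 10 0 5 0.2;0 0 0 20 0 9.5 0.2;0 0 0 18 0 7 0.2;0 0 0 5 0 2 0.2;0 0 0 0 0 0 0.2'; python3 -m jog '0 0 0 0 2 0 0.2;0 0 0 0 3 0 0.2;0 0 0 0 1 0 0.2;0 0 0 0 0 0 0.2;0 0 0 0 0 0 0.2'
```

```text
clock: 27.92
tcp_pos: [0.6146, 0.0422, 0.0979]
orientation: [-1.328, -1.01, 1.005]
contact_force: [0.1, -0.4, -0.7]
grip_width: 0.0391
clock: 28.33
tcp_pos: [0.6036, 0.1033, 0.095]
orientation: [-1.322, -1.01, 1.011]
contact_force: [-0.6, -0.5, -1.4]
grip_width: 0.0387
clock: 28.75
tcp_pos: [0.6043, 0.0992, 0.0895]
orientation: [-1.326, -1.006, 1.007]
contact_force: [0.0, 0.0, -1.5]
grip_width: 0.0384
```

```bash
python3 -m jog '0 0 0 0 1 0 0.2;0 0 0 0 1 0 0.2;0 0 0 0 1 0 0.2;0 0 0 0 0.5 0 0.2;0 0 0 0 0.5 0 0.2'
```

```text
clock: 29.17
tcp_pos: [0.6043, 0.1002, 0.0856]
orientation: [-1.325, -1.007, 1.008]
contact_force: [0.0, 0.5, -0.3]
grip_width: 0.0388
```

```bash
python3 -m jog '0 0 0 0 0.6 0 0.2;0 0 0 0 0.6 0 0.2;0 0 0 0 0.6 0 0.2;0 0 0 0 0.6 0 0.2;0 0 0 0 0.6 0 0.2'
```

```text
clock: 29.58
tcp_pos: [0.6043, 0.1002, 0.0826]
orientation: [-1.325, -1.007, 1.007]
contact_force: [0.1, -0.1, -0.9]
grip_width: 0.0387
```

```bash
python3 -m jog '0 0 0 0 0.8 0 0.2;0 0 0 0 0.8 0 0.2;0 0 0 0 0.8 0 0.2;0 0 0 0 0.8 0 0.2;0 0 0 0 0.8 0 0.2'
```

```text
clock: 30.0
tcp_pos: [0.6043, 0.1003, 0.0786]
orientation: [-1.325, -1.007, 1.007]
contact_force: [0.4, 0.3, -0.8]
grip_width: 0.0389
```

```bash
python3 -m jog '0 0 0 0 0.8 0 0.2;0 0 0 0 0.8 0 0.2;0 0 0 0 0.8 0 0.2;0 0 0 0 0.8 0 0.2;0 0 0 0 0.8 0 0.2'
```

```text
clock: 30.42
tcp_pos: [0.6043, 0.1002, 0.0746]
orientation: [-1.325, -1.007, 1.007]
contact_force: [-0.2, 0.1, -1.2]
grip_width: 0.0388
```

```bash
python3 -m jog '0 0 0 0 1 0 0.2;0 0 0 0 1 0 0.2;0 0 0 0 1 0 0.2;0 0 0 0 1 0 0.2;0 0 0 0 1 0 0.2'
```

```text
clock: 30.83
tcp_pos: [0.6043, 0.1003, 0.0696]
orientation: [-1.325, -1.007, 1.007]
contact_force: [-0.8, 0.8, -1.2]
grip_width: 0.0385
```

```bash
python3 -m jog '0 0 0 0 1 0 0.2;0 0 0 0 1 0 0.2;0 0 0 0 1 0 0.2;0 0 0 0 1 0 0.2;0 0 0 0 1 0 0.2'
```

```text
clock: 31.25
tcp_pos: [0.6043, 0.1003, 0.0646]
orientation: [-1.325, -1.007, 1.007]
contact_force: [-0.8, 0.4, -0.1]
grip_width: 0.0382
```

```bash
python3 -m jog '0 0 0 0 1 0 0.2;0 0 0 0 1 0 0.2;0 0 0 0 1 0 0.2;0 0 0 0 1 0 0.2;0 0 0 0 1 0 0.2'
```

```text
clock: 31.67
tcp_pos: [0.6043, 0.1003, 0.0596]
orientation: [-1.325, -1.007, 1.007]
contact_force: [-0.7, 0.3, -0.1]
grip_width: 0.0385
```

```bash
python3 -m jog '0 0 0 0 0.6 0 0.2;0 0 0 0 0.6 0 0.2;0 0 0 0 0.6 0 0.2;0 0 0 0 0.6 0 0.2;0 0 0 0 0.6 0 0.2'
```

```text
clock: 32.08
tcp_pos: [0.6043, 0.1003, 0.0567]
orientation: [-1.325, -1.008, 1.007]
contact_force: [-0.9, 1.1, -0.2]
grip_width: 0.0387
```

```bash
python3 -m jog '0 0 0 0 0.4 0 0.2;0 0 0 0 0.4 0 0.2;0 0 0 0 0.4 0 0.2;0 0 0 0 0.4 0 0.2;0 0 0 0 0.4 0 0.2'
```

```text
clock: 32.5
tcp_pos: [0.6043, 0.1003, 0.0546]
orientation: [-1.325, -1.007, 1.007]
contact_force: [-1.1, 1.3, -0.1]
grip_width: 0.0387
```

```bash
python3 -m jog '0 0 0 0 0.4 0 0.2;0 0 0 0 0.4 0 0.2;0 0 0 0 0.4 0 0.2;0 0 0 0 0.3 0 0.2;0 0 0 0 0 0 0.2'
```

```text
clock: 32.92
tcp_pos: [0.6043, 0.1002, 0.0531]
orientation: [-1.325, -1.007, 1.007]
contact_force: [-1.0, 1.6, -0.2]
grip_width: 0.0388
```

It has passed the cap height with no resistance, so well 3 is clear. The seat should be at TCP ≈0.046.

```bash
python3 -m jog '0 0 0 0 0.5 0 0.2;0 0 0 0 0.5 0 0.2;0 0 0 0 0.5 0 0.2;0 0 0 0 0.5 0 0.2;0 0 0 0 0.5 0 0.2'
```

```text
clock: 33.33
tcp_pos: [0.6043, 0.1003, 0.0506]
orientation: [-1.325, -1.007, 1.007]
contact_force: [-1.0, 1.7, 0.7]
grip_width: 0.0385
```

```bash
python3 -m jog '0 0 0 0 0.5 0 0.2;0 0 0 0 0.5 0 0.2;0 0 0 0 0.5 0 0.2;0 0 0 0 0.5 0 0.2;0 0 0 0 0.5 0 0.2'
```

```text
clock: 33.75
tcp_pos: [0.6043, 0.1002, 0.0481]
orientation: [-1.325, -1.007, 1.007]
contact_force: [-0.9, 1.6, 0.3]
grip_width: 0.0385
```

```bash
python3 -m jog '0 0 0 0 0.4 0 0.2;0 0 0 0 0.4 0 0.2;0 0 0 0 0.3 0 0.2;0 0 0 0 0.3 0 0.2;0 0 0 0 0 0 0.2'
```

```text
clock: 34.17
tcp_pos: [0.6043, 0.1002, 0.0467]
orientation: [-1.325, -1.007, 1.007]
contact_force: [-1.8, 1.2, 1.0]
grip_width: 0.0386
```

```bash
python3 -m jog '0 0 0 0 0.3 0 0.2;0 0 0 0 0.3 0 0.2;0 0 0 0 0.3 0 0.2;0 0 0 0 0.3 0 0.2;0 0 0 0 0 0 0.2'
```

```text
clock: 34.58
tcp_pos: [0.6043, 0.1002, 0.0458]
orientation: [-1.325, -1.007, 1.007]
contact_force: [-1.5, 1.5, 3.2]
grip_width: 0.0386
```

```bash
python3 -m jog '0 0 0 0 0.3 0 0.2;0 0 0 0 0.3 0 0.2;0 0 0 0 0.3 0 0.2;0 0 0 0 0 0 0.2;0 0 0 0 0 0 0.2'
```

```text
clock: 35.0
tcp_pos: [0.6043, 0.1003, 0.0453]
orientation: [-1.325, -1.008, 1.007]
contact_force: [-3.5, 0.7, 7.6]
grip_width: 0.0384
```

```bash
python3 -m jog '0 0 0 0 0.2 0 0.2;0 0 0 0 0.1 0 0.2;0 0 0 0 0 0 0.2;0 0 0 0 0 0 0.2;0 0 0 0 0 0 0.2'; python3 -m jog '0 0 0 0 0 0 0.2;0 0 0 0 0 0 0.2;0 0 0 0 0 0 0.2;0 0 0 0 0 0 0.2;0 0 0 0 0 0 0.2'; python3 look.py w3
```

```text
clock: 35.42
tcp_pos: [0.6044, 0.1003, 0.0451]
orientation: [-1.325, -1.008, 1.007]
contact_force: [-3.7, 2.2, 8.6]
grip_width: 0.0385
clock: 35.83
tcp_pos: [0.6043, 0.1003, 0.0451]
orientation: [-1.325, -1.008, 1.007]
contact_force: [-5.2, 1.5, 9.2]
grip_width: 0.0386
[0.6043 0.1003 0.0451] [-5.2  1.5  9.2] 35.8333
```

View pics/s_w3.png

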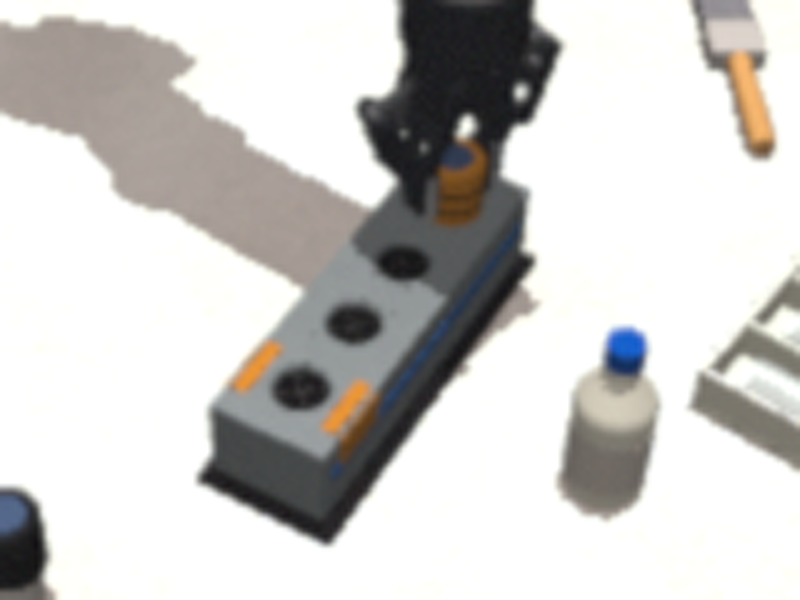

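```bash
python3 -m jog '0 0 0 0 0.1 0 0.2;0 0 0 0 0 0 0.2;0 0 0 0 0 0 0.2;0 0 0 0 0 0 0.2;0 0 0 0 0 0 0.2'; python3 -m jog '0 0 0 0 0 0 0.2;0 0 0 0 0 0 0.2;0 0 0 0 0 0 0.2;0 0 0 0 0 0 0.2;0 0 0 0 0 0 0.2';  python3 -m jog '0 0 0 0 0 0 0.5;0 0 0 0 0 0 0.6;0 0 0 0 0 0 0.8;0 0 0 0 0 0 1;0 0 0 0 0 0 1'; python3 -m jog '0 0 0 0 0 0 1;0 0 0 0 0 0 1;0 0 0 0 0 0 1;0 0 0 0 0 0 1;0 0 0 0 0 0 1'
```

```text
clock: 36.35
tcp_pos: [0.6043, 0.1003, 0.0451]
orientation: [-1.325, -1.008, 1.007]
contact_force: [-5.7, 1.7, 9.3]
grip_width: 0.0385
clock: 36.77
tcp_pos: [0.6043, 0.1002, 0.0451]
orientation: [-1.325, -1.008, 1.007]
contact_force: [-5.0, 1.9, 8.6]
grip_width: 0.0386
clock: 37.18
tcp_pos: [0.6044, 0.0999, 0.0441]
orientation: [-1.326, -1.007, 1.007]
contact_force: [-0.1, 0.1, 0.6]
grip_width: 0.0844
clock: 37.6
tcp_pos: [0.6043, 0.1002, 0.0443]
orientation: [-1.325, -1.007, 1.007]
contact_force: [-0.1, 0.0, 0.4]
grip_width: 0.0851
```

Released. Now straight up, then look.

```bash
python3 -m jog '0 0 0 0 -5 0 1;0 0 0 0 -15 0 1;0 0 0 0 -25 0 1;0 0 0 0 -25 0 1;0 0 0 0 -25 0 1'; python3 -m jog '0 0 0 0 -25 0 1;0 0 0 0 -25 0 1;0 0 0 0 -10 0 1;0 0 0 0 -5 0 1;0 0 0 0 0 0 1'; python3 look.py end; python3 - <<'E'
from m import *
f=grab('scene');a=lens(f,351.5,181,5);u,v=int(round(a[0])),int(round(a[1]));print(a,back(f,a[0],a[1],f['z_map'][v,u]).round(4),back(f,a[0],a[1],plane=.109).round(4))
cv2.imwrite('pics/full.png',f['color'][:,:,::-1])
E
```

```text
clock: 38.02
tcp_pos: [0.6041, 0.1, 0.1405]
orientation: [-1.325, -1.007, 1.008]
contact_force: [0.9, 0.5, -0.0]
grip_width: 0.0854
clock: 38.43
tcp_pos: [0.6046, 0.1003, 0.205]
orientation: [-1.325, -1.009, 1.006]
contact_force: [0.4, 0.5, -1.0]
grip_width: 0.0856
[0.6046 0.1003 0.205 ] [ 0.4  0.5 -1. ] 38.4333
(np.float64(350.4064171122995), np.float64(180.58823529411765), np.float64(187.0)) [0.6047 0.1015 0.1077] [0.6055 0.1002 0.109 ]
```

View pics/s_end.png

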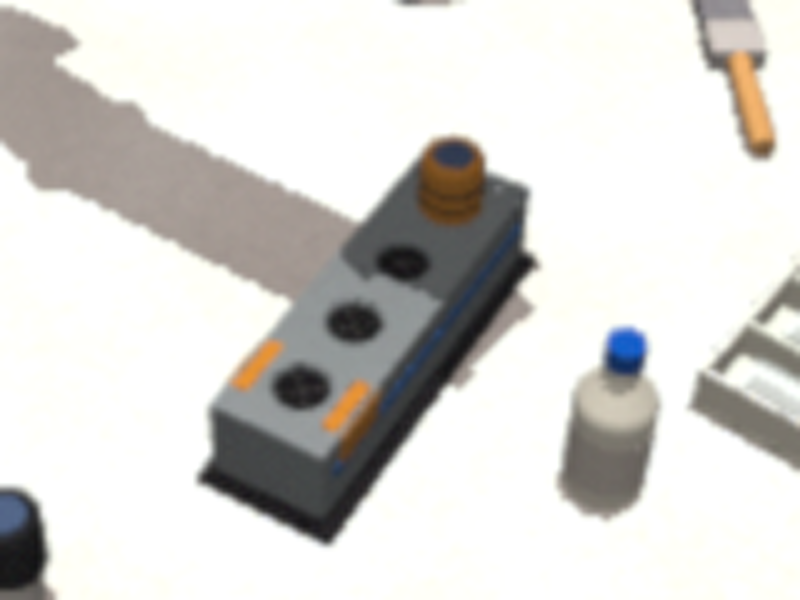

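View pics/full.png

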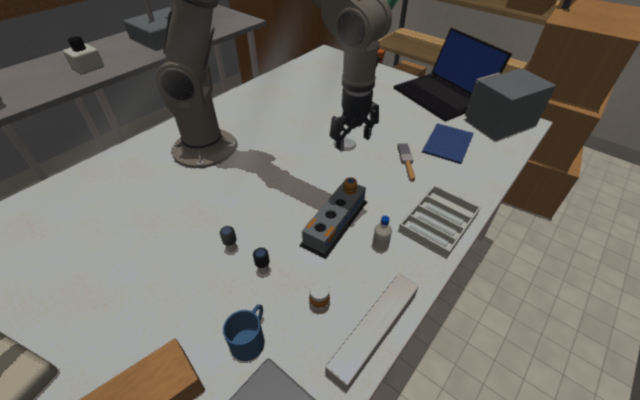

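The final scene shows the tan head seated in well 3 (scene pixel (350,181)), with its top at z≈0.108–0.109 against 0.109 expected. The gripper is clear and the other items are in place.

```bash
python3 -m jog '0 0 0 0 0 0 1;0 0 0 0 0 0 1;0 0 0 0 0 0 1;0 0 0 0 0 0 1;0 0 0 0 0 0 1'; python3 -c "
from bench import r
print(r.hand_in())"
```

```text
clock: 39.0
tcp_pos: [0.6042, 0.1002, 0.2041]
orientation: [-1.325, -1.007, 1.008]
contact_force: [-0.1, -0.2, -0.2]
grip_width: 0.0856
the job is handed in; nothing more can be done
None
```

The tan eyepiece is seated in well 3, the clear one, and the job was handed in at 39 s. I tried well 0 first, then wells 1 and 2. Each stopped on a cap about 8 mm short, at no more than about 9–10 N. In well 3 it went down to the shoulder, and I pressed with about 10 N for over a second and let go.

- **Seating:** the last picture puts the head in well 3 with its top at 0.108–0.109 m, against 0.109 m expected. The other items looked undisturbed in the scene view, which was the only final view I looked at in full. The gripper was clear, with the force near zero.
- **Camera disagreement:** the two cameras differed by about 5 mm in absolute x, so I worked from relative offsets.
- **Fingertip height:** in the pictures the fingertips sat about 30 mm higher than the reported tool position implied. I set the grasp height from the pictures, and the contact heights in the wells then matched.
- **Side force:** small side forces of up to about 6 N showed up against the walls in wells 2 and 3.

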